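Hold an offcut against the saw fence with a push block

TASK

Take the orange push block by its upright grip and hook its step over the near edge of the brown offcut that lies on the black fence jig, then slide the offcut square and flush against the aluminium fence. Finish while still holding the block: with one steady diagonal push of about 10 N each way, press the offcut down flat on the deck and against the fence, and keep pushing. Only the push block may touch the offcut, and everything else on the bench is to be left where it is.

Things in the scene. Friction and masses are not known exactly. Their poses are not given: they have to be found in the camera images.
- fence_foot (a point): Middle of the line where the fence's face meets the deck's top, 18 mm above the bench. Axes: x level, square into the fence (away from the offcut), y along the fence, z up. The jig's place and yaw vary.
- offcut_center (a point): Centre of the offcut, a loose mid-brown board 70 (x) x 150 (y) x 22 (z) mm, 0.12 to 0.24 kg, lying flat on the deck. Its +x edge belongs on the fence and starts short of it, the gap under 55 mm, up to 0.2 rad askew; its -x edge is the near edge.
- pusher_grip (a point): Centre of the grip of the orange push block: an upright board 18 (x) x 70 (y) mm, from 30 mm below to 33 mm above this point, to be taken across its 18 mm. When hooked on the offcut, this point is 20 mm ahead (+x) of the offcut's near edge and 40 mm above its top. At the start the block stands upright, sole on the rest, heel hanging down the rest's -x side.
- rest: Low plywood block 44 (x) x 90 (y) x 20 mm high, fixed to the bench, on which the push block waits; origin at the centre of its underside.
- deck: Black, waxed (slick, friction on wood about 0.25) deck of the jig, 220 (x) x 300 (y) mm, fixed to the bench; origin at the centre of its lower face, 12 mm below its top. The fence's face is 75 mm ahead (+x) of its centre.
- fence: Aluminium fence, 30 thick, 280 long, 34 mm high above the deck, fixed along the deck's far edge; origin and axes as fence_foot. Two red-handled clamps sit on it 125 mm either side of its middle, up to 80 mm above the deck.
- offcut: The offcut of offcut_center; origin at the centre of its underside, 11 mm below offcut_center.
- pusher: The push block, one rigid piece, 0.18 kg. Origin 52 mm straight below pusher_grip, level with the heel's underside. Sole: 10 thick, 80 long in y, flat underside at z = 12 mm, reaching to x = +28 mm. Heel: 80 long in y, hanging from z = 12 to 0; its pushing front face at x = -20, its back at x = -32 mm.
- tray: Bystander: grey open parts tray 90 x 110 x 30 (sizes in mm); origin at its underside. Leave it alone.
- spare: Bystander: spare dark-wood offcut 50 x 110 x 18 lying on the bench (sizes in mm); origin at its underside. Leave it alone.
- glasses: Bystander: clear safety glasses with black frame, 140 wide (sizes in mm); origin at its underside. Leave it alone.
- tape: Bystander: yellow roll of tape, 90 across, 24 high (sizes in mm); origin at its underside. Leave it alone.
- driver: Bystander: green-handled screwdriver lying on the bench. Leave it alone.
- glue: Bystander: white glue bottle with red cap, 54 across, 140 high (sizes in mm); origin at its underside. Leave it alone.
Things that resemble listed ones, but are neither listed nor needed, are in the scene too. Of the things that look like the offcut, the smaller one is meant.

How it is judged:
By the outcome, as a careful person would: the job done as asked, in the order asked, and still so for the second after the job is handed in, while the arm keeps its last pose, push and grip.
It also fails if it takes over 48 s, if anything falls off the work surface, if the arm or the gripper's body presses on something with over 40 N, if the wrist force passes 120 N, or if a joint passes its speed limit or range.

ROBOT

A 6-joint arm with a two-finger parallel gripper is mounted at the origin on the work surface. World frame = base frame: x ahead of the robot, y to its left, z up, the work surface at z = 0. Lengths are in m, angles in rad, forces in N, time in s.
With the tool pointing down it reaches from about 0.325 to 0.775 m from the base axis. Payload 5.5 kg.
Tool frame: the origin (TCP) lies between the finger pads; the fingertips stand 8 mm ahead of it and the grasp point (between the pads) lies 11 mm behind it (env.tcp_to_tips is the distance from the TCP to the fingertips, in m); z points along the fingers, y is the direction in which the jaws open and shut (so a half turn about z gives the same grasp; the last joint's range is limited). The gripper opens to 88 mm and grips with 3 to 60 N. Pads are 20 mm wide; open, the fingers measure 115 mm over their backs; the gripper's body (75 mm by 178 mm) begins 61 mm behind the grasp point.
Start: joints at [1.241, 0.091, 1.231, -0, 1.82, -0.057], TCP at [0.162, 0.578, 0.231] pointing down, gripper open.
Joint ranges: [-2.87, 2.87], [-0.86, 2.18], [0.17, 2.46], [-1.51, 4.65], [0.06, 2.69], [-2.65, 2.65]. Speed limits (rad/s): [2.57, 2.57, 3.01, 3.14, 3.14, 3.14].

INTERFACE

Orientations are given as a unit quaternion [x, y, z, w].
In Python, from plant import env, cams gives the robot as it stands.
- The arm moves only by the tool send_rows, never from a script. Its argument "motion" is a list of rows, each an object with "fingers": the finger opening in mm, from 0 to 87.8; "slide": the shift along the world's x, y, z in units of 40 mm (1.0 is 40 mm), a list of three; "spin": the turn about the world's z in units of 6 degrees (1.0 is 6 degrees). A call has 1 to 12 rows; each row shifts and turns the commanded pose from where the row before left it; what a row does not reach is not made up. A row lasts 1/10 s, in which the tool goes at most 50 mm and 8.59 degrees, less where a joint would pass 70% of its speed; a pose out of reach is approached as far as the arm can. A call is refused whole if a number of a shift passes 1 or a number of a turn 1, either way. A call with a gripper value outside its range is refused whole. The fingers move at their own pace and stop on an object; "force" is the grip in N (left out, the last holds). Time passes only in rows, so rows that do not move let the fingers close. It gives the time, the measured TCP pose, the force and the opening at its end, in the units of the state.
- env.state(): the state, without advancing time (a new reading comes with each control period).
- cams.capture(name): name is "scene" or "top" or "wrist"; returns a dict with "frame" (384x512x3 uint8, red, green, blue), "range_z" (384x512 float32, m along the optical axis (not along the pixel's ray), 0 where there is no reading), "mtx" (3x3 intrinsics, pixels), "R" (3x3) and "t" (3): a world point X has camera coordinates R X + t. Camera axes: x right, y down, z forward; pixel columns grow to the right and rows downward; lengths in m; the calibration is good to about 2 mm. A picture is of the moment at which its call begins.
- env.hand_in(): hands the job in, once; it reports no verdict.
The state is a dict: "clock": time; "q": joint angles; "dq": joint speeds; "tau": joint torques, N m; "tool_pos": TCP position; "eef_rot": TCP orientation; "wrist_force": force on the tool from outside, world axes, zero at the start; "ft_torque": the same for the moment, N m; "finger_gap": finger opening in m.
Only numpy, scipy, OpenCV 4.12 (cv2) and the standard library are available. Lean on these libraries where they do the work, as an engineer would, in place of code of your own. Each camera call takes 0.05 s, during which the arm holds its last target.

## Working session

There is one attempt and no reset: what is moved stays moved. The work goes in short steps, Python scripts to look and compute and a tool call to move; the robot and the scene stay as the last step left them, time stands still between calls to the robot, and variables do not carry over. Pictures are saved under pics/ and viewed, and the job is handed in when it is done.

Besides the shell and the picture viewer there is one more tool, called as name(argument=value, ...), one argument or row to a line, values as JSON. send_rows: Moves the arm, as the interface text tells. Its arguments: {"type":"object","properties":{"motion":{"type":"array","items":{"type":"object","properties":{"fingers":{"type":"number"},"slide":{"type":"array","items":{"type":"number"}},"spin":{"type":"number"}}}},"force":{"type":"number"}},"required":["motion"]}

```bash
ls; mkdir -p pics
python3 - <<'E'
from plant import env,cams
import cv2,numpy as np
for n in ("scene","top","wrist"):
    c=cams.capture(n); cv2.imwrite(f"pics/{n}0.png",c["frame"][:,:,::-1]); np.savez(f"{n}0.npz",**c)
    print(n,c["mtx"].tolist(),(-c["R"].T@c["t"]).round(3))
print(env.state())
E
```

```text
pics
scene [[353.2727415217642, 0.0, 251.46146246344654], [0.0, 353.2727415217642, 201.49086631199052], [0.0, 0.0, 1.0]] [1.3   0.39  0.706]
top [[454.3194033088767, 0.0, 257.26197715926037], [0.0, 454.3194033088767, 191.72458282266376], [0.0, 0.0, 1.0]] [0.404 0.035 1.59 ]
wrist [[265.36066956406813, 0.0, 253.07712550324865], [0.0, 265.36066956406813, 189.87698595361115], [0.0, 0.0, 1.0]] [0.08  0.599 0.384]
{'clock': 0.15, 'q': array([ 1.24126466e+00,  9.16954870e-02,  1.23155988e+00,  4.60256463e-07,
        1.81979334e+00, -5.66503955e-02]), 'dq': array([ 0.00114126, -0.0026614 , -0.00439235,  0.00210591, -0.00025054,
       -0.00013916]), 'tau': array([ 1.26345785e-03, -4.47041345e+01, -4.06911099e+01,  6.98825531e-02,
        2.74253095e-02, -9.78365233e-05]), 'tool_pos': array([0.16161355, 0.5776204 , 0.22978877]), 'eef_rot': array([ 1.36017608e-01,  9.90706152e-01, -7.14456063e-04, -1.39922829e-04]), 'wrist_force': array([0.670357  , 0.26649583, 0.24679684]), 'ft_torque': array([-0.07194812, -0.01683879, -0.00236699]), 'finger_gap': 0.08806694217323444}
```

View pics/scene0.png

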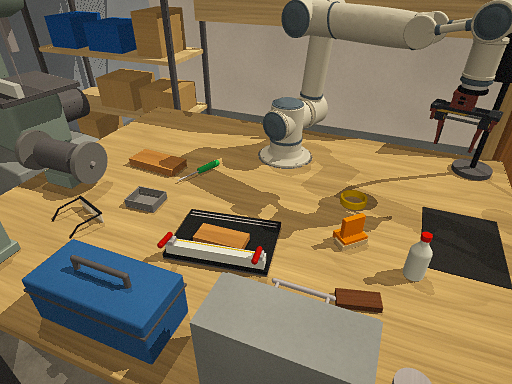

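View pics/top0.png

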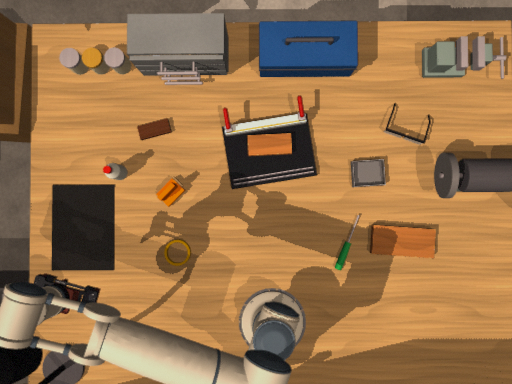

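View pics/wrist0.png

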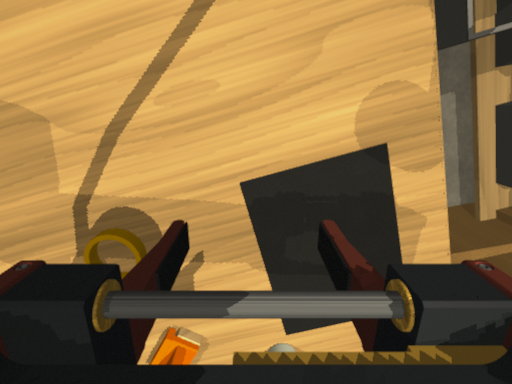

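The top view shows the jig (fence at about 265,125), the offcut (270,145), the push block on its rest (170,190), and the glue, spare, tape and tray nearby. I'll enlarge and measure.

```bash
cat > h.py <<'E'
import numpy as np,cv2
def world(c,u=None,v=None):
    K=c["mtx"];z=c["range_z"]
    vv,uu=np.mgrid[0:384,0:512]
    P=np.stack([(uu-K[0,2])/K[0,0]*z,(vv-K[1,2])/K[1,1]*z,z],-1)
    return (P-c["t"])@c["R"]
def pix(c,X):
    p=np.asarray(X)@c["R"].T+c["t"]; q=p@c["mtx"].T; return q[...,:2]/q[...,2:]
def onplane(c,uv,h):
    K=c["mtx"];uv=np.atleast_2d(uv).astype(float)
    d=np.c_[(uv[:,0]-K[0,2])/K[0,0],(uv[:,1]-K[1,2])/K[1,1],np.ones(len(uv))]@c["R"]
    o=-c["R"].T@c["t"]; return o+d*((h-o[2])/d[:,2])[:,None]
def crop(c,u0,v0,w,h,s,name):
    cv2.imwrite(name,cv2.resize(c["frame"][v0:v0+h,u0:u0+w,::-1],None,fx=s,fy=s,interpolation=cv2.INTER_CUBIC))
E
python3 - <<'E'
from h import *
c=dict(np.load("top0.npz"));s=dict(np.load("scene0.npz"))
crop(c,140,90,190,110,4,"pics/t1.png")
crop(s,150,180,230,100,3,"pics/s1.png")
W=world(c)
print(W[145,270],W[190,170],W[125,265],W[165,270],W[220,100], W[240,230])
# offcut by color
f=c["frame"].astype(int);hsv=cv2.cvtColor(c["frame"],cv2.COLOR_RGB2HSV)
print(hsv[145,270],hsv[190,170],hsv[185,172])
m=np.zeros((384,512),bool);m[125:165,235:300]=1
sel=m&(hsv[...,1]>120)&(hsv[...,0]<25)&(W[...,2]>.025)&(hsv[...,2]>90)
P=W[sel];print(sel.sum(),P.mean(0),np.median(P[:,2]))
for nm,sl in (("off",sel),):
    r=cv2.minAreaRect(np.argwhere(sl)[:,::-1].astype(np.float32));b=cv2.boxPoints(r);print(nm,r,onplane(c,b,.04))
    r=cv2.minAreaRect((P[:,:2]*1000).astype(np.float32));print(r)
m=np.zeros((384,512),bool);m[170:212,150:192]=1
sel=m&(hsv[...,1]>150)&(W[...,2]>.012)
P=W[sel]
print(np.histogram(P[:,2],bins=np.arange(.01,.12,.005)))
for lo,hi in((.08,.12),(.025,.05)):
    Q=P[(P[:,2]>lo)&(P[:,2]<hi)];print(len(Q),Q.mean(0),cv2.minAreaRect((Q[:,:2]*1000).astype(np.float32)))
E
```

```text
[0.60947012 0.00428744 0.04613829] [0.45552907 0.33564157 0.09424571] [0.67764527 0.02109601 0.04841939] [0.54435943 0.0038527  0.01001924] [0.35451701 0.59905394 0.00284481] [0.28355407 0.14417269 0.00216922]
[ 13 194 179] [ 13 255 170] [ 16 255 223]
947 [0.61536642 0.00834647 0.04993606] 0.03974416020410171
off ((263.30157470703125, 139.9276885986328), (29.39910888671875, 55.525489807128906), 86.8201675415039) [[ 0.67346005  0.12468606  0.04      ]
 [ 0.68316982 -0.06532768  0.04      ]
 [ 0.58229566 -0.07036153  0.04      ]
 [ 0.57251732  0.11927355  0.04      ]]
((559.9513549804688, -3.4288177490234375), (269.0669860839844, 175.089599609375), 19.263004302978516)
(array([  3,   8,  22, 106,  96,  32,   1,   7,   7,   2,   8,   7,   1,
         6,  10,  22,  73,  23,   0,   0,   0]), array([0.01 , 0.015, 0.02 , 0.025, 0.03 , 0.035, 0.04 , 0.045, 0.05 ,
       0.055, 0.06 , 0.065, 0.07 , 0.075, 0.08 , 0.085, 0.09 , 0.095,
       0.1  , 0.105, 0.11 , 0.115]))
128 [0.45302102 0.3492385  0.09187901] ((454.11138916015625, 349.4180908203125), (18.938793182373047, 68.27555847167969), 45.916175842285156)
242 [0.44779376 0.34229185 0.03148362] ((451.7770080566406, 348.1625671386719), (60.05965805053711, 80.93093872070312), 46.02303695678711)
```

View pics/t1.png

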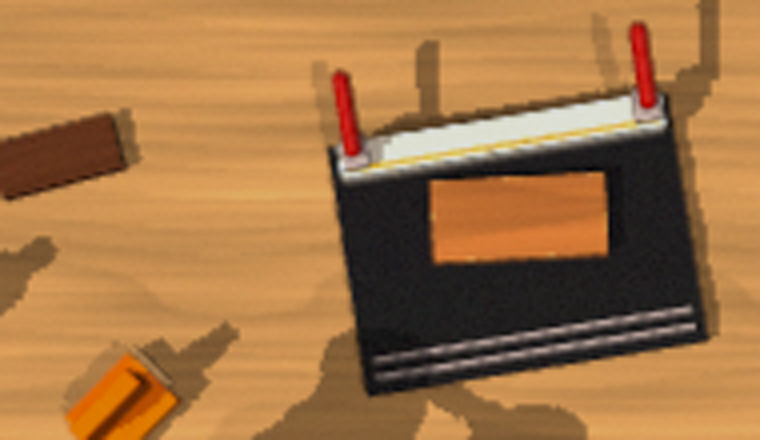

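View pics/s1.png

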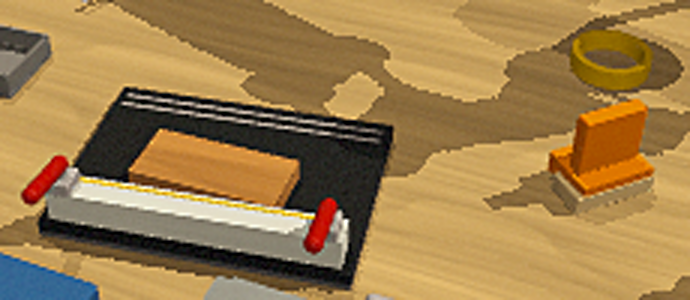

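Run:
```python
from h import *
c=dict(np.load("top0.npz"));s=dict(np.load("scene0.npz"))
f=c["frame"]
crop(s,320,200,70,60,9,"pics/s2.png")
def mw(cam,uv,h): return onplane(cam,uv,h)
# deck: points in crop (4x, offset 140,90) ; cubic resize: src=(p+.5)/4-.5
hsv=cv2.cvtColor(f,cv2.COLOR_RGB2HSV)
m=np.zeros((384,512),np.uint8);m[120:192,218:322]=1
d=((f.max(2)<60)&(m>0)).astype(np.uint8)
# near (bottom) edge, subpixel-ish : gradient of grey along columns
g=cv2.GaussianBlur(cv2.cvtColor(f,cv2.COLOR_RGB2GRAY),(3,3),0).astype(float)
def edge(cols,guess,sign,win=4,g=g):
    out=[]
    for u in cols:
        v0=guess(u);vs=np.arange(int(round(v0))-win,int(round(v0))+win+1)
        gr=sign*(g[vs+1,u]-g[vs-1,u]); k=gr.argmax()
        if 0<k<len(gr)-1:
            a,b,e=gr[k-1:k+2];o=.5*(a-e)/(a-2*b+e) if a-2*b+e else 0
            out.append((u,vs[k]+o))
    return np.array(out)
def fit(P):
    P=np.asarray(P,float)
    for _ in range(3):
        k=np.polyfit(P[:,0],P[:,1],1);r=P[:,1]-np.polyval(k,P[:,0]);P=P[abs(r)<max(.3,2*r.std())]
    return P,k,r.std()
def lin(name,cols,a,b,sign,h,g=g):
    gs=lambda u:a[1]+(b[1]-a[1])*(u-a[0])/(b[0]-a[0])
    P,k,sd=fit(edge(cols,gs,sign,g=g));U=np.array([[cols[0],np.polyval(k,cols[0])],[cols[-1],np.polyval(k,cols[-1])]])
    X=onplane(c,U,h);dd=X[0]-X[1];print(name,len(P),sd.round(2),U.round(1).tolist(),X[:,:2].round(4).tolist(),"yaw",np.degrees(np.arctan2(-dd[0],dd[1])).round(2))
    return X
q=lambda x,y:((x+.5)/4-.5+140,(y+.5)/4-.5+90)
lin("decknear",range(236,312),q(370,393),q(705,338),1,.018)
lin("fenceTopFar/front",range(232,300),q(345,172),q(660,122),-1,.052)
lin("offnear",range(251,289),q(432,264),q(608,256),-1,.04)
lin("offfar",range(251,289),q(430,181),q(605,172),1,.04)
gt=g.T.copy()
# transposed side edges
def lin2(name,rows,a,b,sign,h):
    gs=lambda v:a[0]+(b[0]-a[0])*(v-a[1])/(b[1]-a[1])
    P,k,sd=fit(edge(rows,gs,sign,g=gt));U=np.array([[np.polyval(k,rows[0]),rows[0]],[np.polyval(k,rows[-1]),rows[-1]]])
    X=onplane(c,U,h);dd=X[0]-X[1];print(name,len(P),sd.round(2),X[:,:2].round(4).tolist(),"yaw",np.degrees(np.arctan2(dd[1],dd[0])).round(2))
lin2("offleft",range(138,154),q(430,182),q(433,262),1,.04)
lin2("offright",range(136,152),q(606,175),q(609,255),-1,.04)
lin2("deckL",range(140,184),q(340,180),q(368,390),-1,.018)
lin2("deckR",range(126,172),q(668,120),q(706,335),1,.018)
```

```text
decknear 72 0.08 [[236.0, 188.2], [311.0, 175.9]] [[0.4635, 0.122], [0.5053, -0.1377]] yaw 9.13
fenceTopFar/front 68 0.11 [[232.0, 133.8], [299.0, 122.9]] [[0.6473, 0.1334], [0.6836, -0.0944]] yaw 9.04
offnear 38 0.12 [[251.0, 155.2], [288.0, 153.3]] [[0.5755, 0.0693], [0.5814, -0.0572]] yaw 2.67
offfar 37 0.14 [[251.0, 134.7], [288.0, 132.7]] [[0.646, 0.0691], [0.6523, -0.0576]] yaw 2.81
offleft 16 0.12 [[0.6347, 0.0832], [0.5831, 0.0805]] yaw 2.97
offright 16 0.11 [[0.6409, -0.0677], [0.5894, -0.0695]] yaw 2.08
deckL 44 0.09 [[0.6314, 0.1655], [0.4817, 0.1424]] yaw 8.76
deckR 45 0.13 [[0.6788, -0.1308], [0.5222, -0.1559]] yaw 9.09
```

View pics/s2.png

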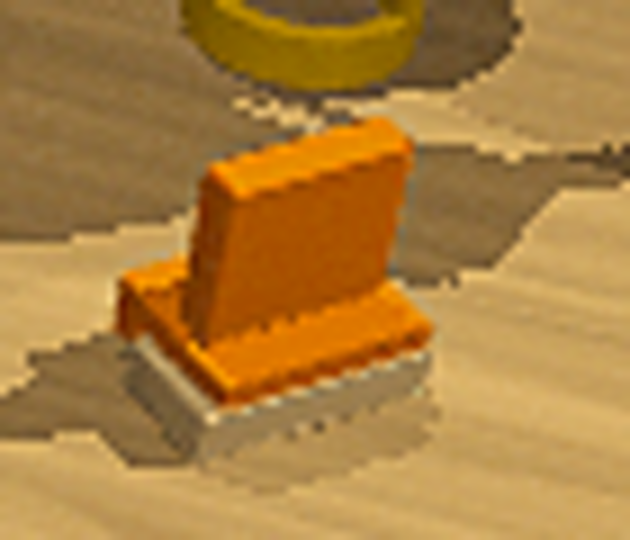

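The heel hangs on the block's (-x, -y) side: orange reaches lower at crop (125,320). That puts the block's yaw at about +45.9°. Jig yaw is about 9.05° from four consistent edges. The offcut measures about 71×150 mm with yaw 2.7° and centre (0.613, 0.007). Next I'll move over the block.

send_rows(
  motion=[
    {"slide":[0.73,-0.57,0],"spin":-0.475,"fingers":87},
    {"slide":[0.73,-0.57,0],"spin":-0.475,"fingers":87},
    {"slide":[0.73,-0.57,0],"spin":-0.475,"fingers":87},
    {"slide":[0.73,-0.57,0],"spin":-0.475,"fingers":87},
    {"slide":[0.73,-0.57,0],"spin":-0.475,"fingers":87},
    {"slide":[0.73,-0.57,0],"spin":-0.475,"fingers":87},
    {"slide":[0.73,-0.57,0],"spin":-0.475,"fingers":87},
    {"slide":[0.73,-0.57,0],"spin":-0.475,"fingers":87},
    {"slide":[0.73,-0.57,0],"spin":-0.475,"fingers":87},
    {"slide":[0.73,-0.57,0],"spin":-0.475,"fingers":87},
    {"slide":[0,0,0],"spin":0,"fingers":87},
    {"slide":[0,0,0],"spin":0,"fingers":87},
  ],
)

```text
clock: 1.35
tool_pos: [0.4539, 0.3493, 0.2301]
eef_rot: [0.376, 0.927, -0.0, -0.0]
wrist_force: [-0.8, 1.0, -0.2]
finger_gap: 0.0869
```

```bash
cat >> h.py <<'E'
def yawof(q):
    return np.degrees(2*np.arctan2(q[1],q[0]))-90
E
python3 - <<'E'
from plant import env,cams
from h import *
s=env.state();print(s["clock"],s["tool_pos"],yawof(s["eef_rot"]),s["q"],s["wrist_force"])
for n in ("wrist","scene"):
    c=cams.capture(n);np.savez(n+"1.npz",**c);cv2.imwrite(f"pics/{n}1.png",c["frame"][:,:,::-1])
    print(pix(c,np.array([s["tool_pos"],[.454,.349,.093],[.669,.02,.018]])))
    W=world(c)
E
```

```text
1.35 [0.45391582 0.3493337  0.23008021] 45.79975447792347 [ 5.96280178e-01  1.83282452e-02  1.30706982e+00  4.36429192e-04
  1.81730515e+00 -2.02970072e-01] [-0.80454622  1.03617552 -0.16029435]
[[256.20789693 240.64715568]
 [254.7254598  182.73777774]
 [207.28815109 371.33231784]]
[[361.92137808 174.95376433]
 [353.26671588 216.52466304]
 [216.76665871 253.78305828]]
```

View pics/wrist1.png

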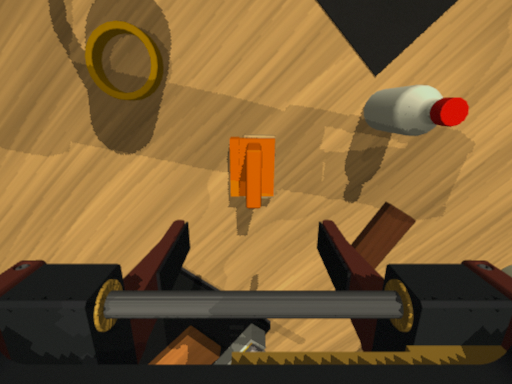

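View pics/scene1.png

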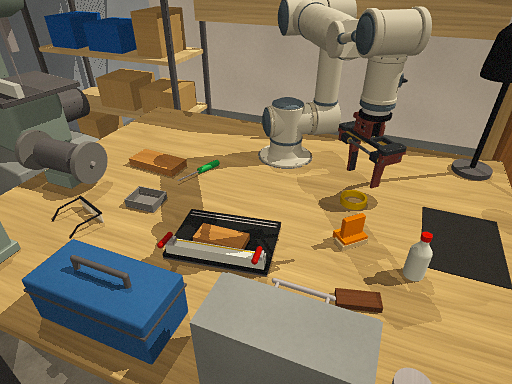

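Run:
```python
from h import *
c=dict(np.load("wrist1.npz"));W=world(c)
crop(c,210,120,90,100,6,"pics/w1.png")
hsv=cv2.cvtColor(c["frame"],cv2.COLOR_RGB2HSV)
m=np.zeros((384,512),bool);m[125:215,222:285]=1
m&=(hsv[...,1]>200)
P=W[m];Q=P[(P[:,2]>.085)&(P[:,2]<.1)]
print(len(Q),Q.mean(0),cv2.minAreaRect((Q[:,:2]*1000).astype(np.float32)))
Q=P[(P[:,2]>.02)&(P[:,2]<.04)]
print(len(Q),Q.mean(0),cv2.minAreaRect((Q[:,:2]*1000).astype(np.float32)))
print(W[150:206:6,254])
print(W[230,255],W[60,200])
```

```text
925 [0.4490572  0.35170042 0.0924004 ] ((450.3189392089844, 350.8209533691406), (17.538663864135742, 69.0721664428711), 45.440738677978516)
1703 [0.44574632 0.35064532 0.03032506] ((449.09765625, 349.0195007324219), (59.47818374633789, 79.95808410644531), 45.651611328125)
[[0.42664365 0.37433984 0.09235384]
 [0.43130798 0.36981964 0.09324287]
 [0.43608985 0.36518794 0.09358762]
 [0.44114765 0.36029476 0.09260274]
 [0.44598803 0.35560462 0.09336757]
 [0.45129073 0.35047578 0.0920405 ]
 [0.45618919 0.34572807 0.09311435]
 [0.46142965 0.34065478 0.09288535]
 [0.46655187 0.3356926  0.0934505 ]
 [0.47220152 0.33022713 0.09228098]]
[ 5.30221725e-01  2.76662113e-01 -1.78975156e-04] [ 0.30250854  0.39579778 -0.0012972 ]
```

View pics/w1.png

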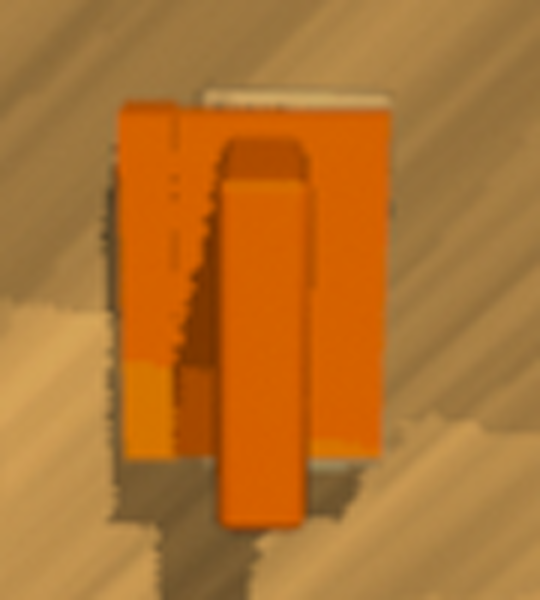

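The wrist view gives the grip at (0.4505, 0.3506), yaw 45.5°, top at 0.093, which matches the given heights. I'll descend and grip.

send_rows(
  motion=[
    {"slide":[-0.07,0.03,-0.7],"spin":-0.05,"fingers":87},
    {"slide":[0,0,-0.9],"spin":0,"fingers":87},
    {"slide":[0,0,-0.9],"spin":0,"fingers":87},
    {"slide":[0,0,-0.9],"spin":0,"fingers":87},
    {"slide":[0,0,-0.7],"spin":0,"fingers":87},
    {"slide":[0,0,-0.37],"spin":0,"fingers":60},
    {"slide":[0,0,0],"spin":0,"fingers":30},
    {"slide":[0,0,0],"spin":0,"fingers":12},
    {"slide":[0,0,0],"spin":0,"fingers":12},
    {"slide":[0,0,0],"spin":0,"fingers":12},
    {"slide":[0,0,0],"spin":0,"fingers":12},
    {"slide":[0,0,0],"spin":0,"fingers":12},
  ],
  force=45,
)

```text
clock: 2.65
tool_pos: [0.4512, 0.3512, 0.0525]
eef_rot: [0.378, 0.926, 0.0, 0.0]
wrist_force: [0.3, -0.6, -0.0]
finger_gap: 0.0345
```

Run:
```python
from plant import env,cams
from h import *
s=env.state();print(s["clock"],s["tool_pos"],yawof(s["eef_rot"]),s["wrist_force"],s["ft_torque"],s["finger_gap"])
```

```text
2.65 [0.45117932 0.35117222 0.0525421 ] 45.56469963519115 [ 0.33859117 -0.62511975 -0.00410963] [-0.01567398  0.0201378   0.00324913] 0.034450253800359314
```

send_rows(
  motion=[
    {"slide":[0,0,0],"spin":0,"fingers":12},
    {"slide":[0,0,0],"spin":0,"fingers":12},
    {"slide":[0,0,0],"spin":0,"fingers":12},
    {"slide":[0,0,0],"spin":0,"fingers":12},
    {"slide":[0,0,0],"spin":0,"fingers":12},
    {"slide":[0,0,0],"spin":0,"fingers":12},
  ],
)

```text
clock: 3.25
tool_pos: [0.451, 0.3511, 0.0519]
eef_rot: [0.378, 0.926, 0.0, 0.0]
wrist_force: [0.7, 0.6, 0.7]
finger_gap: 0.0177
```

Run:
```python
from plant import env,cams
from h import *
s=env.state();print(s["clock"],s["tool_pos"],yawof(s["eef_rot"]),s["wrist_force"],s["ft_torque"],s["finger_gap"])
```

```text
3.25 [0.45096225 0.3510832  0.05188505] 45.571519932281916 [0.65846772 0.55798671 0.65230807] [ 0.03439602 -0.1236091  -0.03361588] 0.017673815057970117
```

Gripped at 17.7 mm. Next I'll lift and carry it to above the offcut's near edge.

send_rows(
  motion=[
    {"slide":[0,0,0.4],"spin":0,"fingers":12},
    {"slide":[0,0,0.8],"spin":0,"fingers":12},
    {"slide":[0,0,0.8],"spin":0,"fingers":12},
    {"slide":[0,0,0.8],"spin":0,"fingers":12},
    {"slide":[0,0,0.65],"spin":0,"fingers":12},
  ],
)

```text
clock: 3.75
tool_pos: [0.4508, 0.351, 0.193]
eef_rot: [0.378, 0.926, 0.001, 0.0]
wrist_force: [0.6, -0.2, -1.7]
finger_gap: 0.018
```

send_rows(
  motion=[
    {"slide":[0.17,-0.43,0],"spin":-0.3,"fingers":12},
    {"slide":[0.343,-0.861,0],"spin":-0.6,"fingers":12},
    {"slide":[0.343,-0.861,0],"spin":-0.6,"fingers":12},
    {"slide":[0.343,-0.861,0],"spin":-0.6,"fingers":12},
    {"slide":[0.343,-0.861,0],"spin":-0.6,"fingers":12},
    {"slide":[0.343,-0.861,0],"spin":-0.6,"fingers":12},
    {"slide":[0.343,-0.861,0],"spin":-0.6,"fingers":12},
    {"slide":[0.343,-0.861,0],"spin":-0.6,"fingers":12},
    {"slide":[0.343,-0.861,0],"spin":-0.6,"fingers":12},
    {"slide":[0.343,-0.861,0],"spin":-0.6,"fingers":12},
    {"slide":[0.17,-0.43,0],"spin":-0.39,"fingers":12},
    {"slide":[0,0,0],"spin":0,"fingers":12},
  ],
)

```text
clock: 4.95
tool_pos: [0.5882, 0.0047, 0.19]
eef_rot: [0.651, 0.759, -0.0, -0.0]
wrist_force: [-0.9, -0.4, -2.2]
finger_gap: 0.0178
```

send_rows(
  motion=[
    {"slide":[0,0,0],"spin":0,"fingers":12},
    {"slide":[0,0,0],"spin":0,"fingers":12},
    {"slide":[0,0,0],"spin":0,"fingers":12},
  ],
)

```text
clock: 5.25
tool_pos: [0.5877, 0.0081, 0.1901]
eef_rot: [0.648, 0.761, 0.0, -0.0]
wrist_force: [0.6, -0.2, -1.0]
finger_gap: 0.018
```

Run:
```python
from plant import env,cams
from h import *
s=env.state();print(s["clock"],s["tool_pos"],yawof(s["eef_rot"]),s["wrist_force"],s["ft_torque"],s["finger_gap"])
for n in ("wrist","scene"):
    c=cams.capture(n);np.savez(n+"2.npz",**c);cv2.imwrite(f"pics/{n}2.png",c["frame"][:,:,::-1])
crop(c,140,150,200,130,4,"pics/s3.png")
```

```text
5.25 [0.58765049 0.00805353 0.19012375] 9.159521234325496 [ 0.64370649 -0.16992469 -1.0192155 ] [ 0.00123479  0.04328257 -0.0495703 ] 0.018032667808380618
```

View pics/wrist2.png

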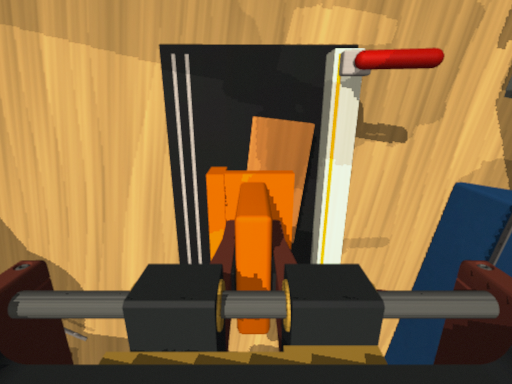

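View pics/s3.png

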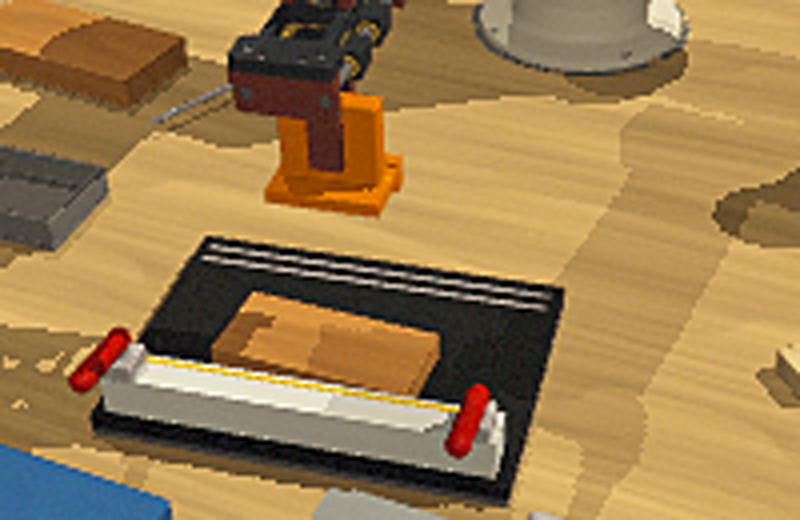

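The wrist view shows the block over the deck, the offcut's +y part ((250,118) to (314,125)) and the fence face (about 325,170). I'll check the fence yaw and the offcut edges from this camera.

Run:
```python
from h import *
c=dict(np.load("wrist2.npz"));W=world(c)
crop(c,150,40,220,130,3.6,"pics/w2.png")
hsv=cv2.cvtColor(c["frame"],cv2.COLOR_RGB2HSV)
print(W[100,220],W[150,290],W[150,345])
m=np.zeros((384,512),bool);m[110:168,235:322]=1
m&=(hsv[...,1]>100)&(W[...,2]>.034)&(W[...,2]<.046)&(hsv[...,0]<25)
ii=range(122,168,3)
R=np.array([W[v,np.where(m[v])[0].max()] for v in ii]); L=np.array([W[v,np.where(m[v])[0].min()] for v in ii])
for nm,E in(("far",R),("near",L)):
    k=np.polyfit(E[:,1],E[:,0],1);print(nm,"yaw",np.degrees(np.arctan(-k[0])).round(2),"x at y=.006",np.polyval(k,.006).round(4),"y range",E[[0,-1],1].round(3),(E[:,0]-np.polyval(k,E[:,1])).std())
print("end y",W[m][:,1].max(), np.median(W[m][:,2]))
# fence top front edge: points above .045 
f=np.zeros((384,512),bool);f[80:250,300:365]=1
f&=(W[...,2]>.047)&(W[...,2]<.057)
E=np.array([W[v,np.where(f[v])[0].min()] for v in range(85,245,4)])
k=np.polyfit(E[:,1],E[:,0],1);r=E[:,0]-np.polyval(k,E[:,1]);print("fence yaw",np.degrees(np.arctan(-k[0])),"x at y .02",np.polyval(k,.02),r.std(),E[[0,-1],1],np.median(W[f][:,2]))
```

```text
[0.53406575 0.08913946 0.01758334] [0.62253141 0.0481266  0.04090343] [0.68085705 0.0592333  0.05119721]
far yaw 5.64 x at y=.006 0.6494 y range [0.081 0.032] 0.002103559553903726
near yaw 2.71 x at y=.006 0.5785 y range [0.072 0.021] 0.000310815953749721
end y 0.0815480815616491 0.03975563813881145
fence yaw 9.14857264035769 x at y .02 0.6663214117408306 0.00017818693667264206 [ 0.12225283 -0.05673582] 0.0518451382411332
```

View pics/w2.png

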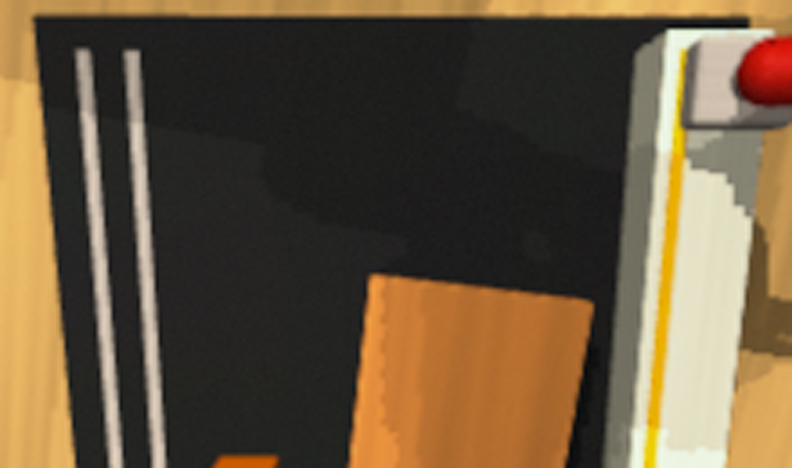

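Both cameras agree: near edge x=0.5785 at y=0.006, fence yaw 9.15°, tool yaw 9.16°. I'll lower with the heel about 10 mm behind the near edge, stopping 3 mm above contact.

send_rows(
  motion=[
    {"slide":[0,0,-0.5],"spin":0,"fingers":12},
    {"slide":[0,0,-0.7],"spin":0,"fingers":12},
    {"slide":[0,0,-0.7],"spin":0,"fingers":12},
    {"slide":[0,0,-0.5],"spin":0,"fingers":12},
    {"slide":[0,0,-0.3],"spin":0,"fingers":12},
    {"slide":[0,0,-0.18],"spin":0,"fingers":12},
    {"slide":[0,0,0],"spin":0,"fingers":12},
    {"slide":[0,0,0],"spin":0,"fingers":12},
    {"slide":[0,0,0],"spin":0,"fingers":12},
  ],
)

```text
clock: 6.25
tool_pos: [0.5888, 0.0067, 0.0762]
eef_rot: [0.649, 0.761, 0.001, 0.001]
wrist_force: [0.3, 0.7, -1.8]
finger_gap: 0.0179
```

Run:
```python
from plant import env,cams
from h import *
s=env.state();print(s["clock"],s["tool_pos"],yawof(s["eef_rot"]),s["wrist_force"],s["ft_torque"],s["finger_gap"])
c=cams.capture("scene");np.savez("scene3.npz",**c)
crop(c,150,170,160,110,5,"pics/s4.png")
```

```text
6.25 [0.58875326 0.00666874 0.07622486] 9.032227441013845 [ 0.33751873  0.74280227 -1.77872211] [-0.12324582  0.01693568  0.00892775] 0.017870365635542694
```

View pics/s4.png

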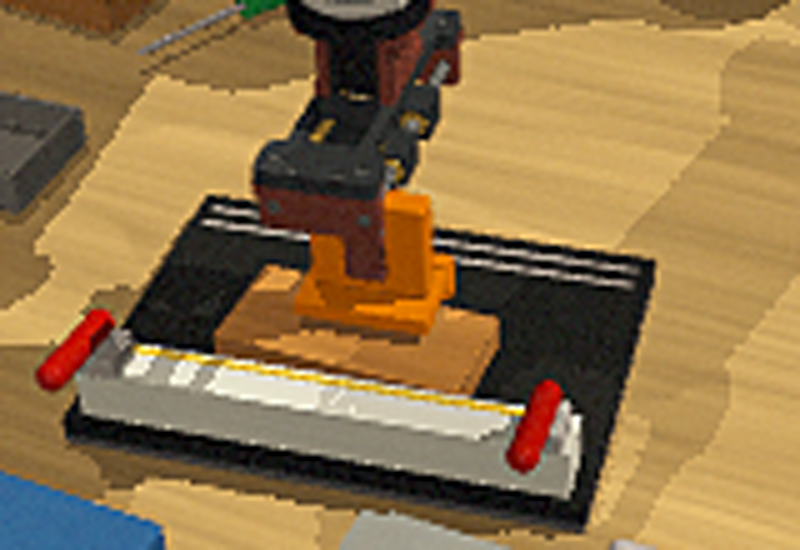

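The sole is over the offcut and the heel is behind it. Now I'll lower gently to contact.

send_rows(
  motion=[
    {"slide":[0,0,-0.025],"spin":0,"fingers":12},
    {"slide":[0,0,-0.025],"spin":0,"fingers":12},
    {"slide":[0,0,-0.025],"spin":0,"fingers":12},
    {"slide":[0,0,0],"spin":0,"fingers":12},
    {"slide":[0,0,0],"spin":0,"fingers":12},
  ],
)

```text
clock: 6.8
tool_pos: [0.5881, 0.0066, 0.0719]
eef_rot: [0.649, 0.761, 0.0, 0.0]
wrist_force: [-0.3, -0.8, -0.3]
finger_gap: 0.0179
```

send_rows(
  motion=[
    {"slide":[0,0,-0.025],"spin":0,"fingers":12},
    {"slide":[0,0,0],"spin":0,"fingers":12},
    {"slide":[0,0,0],"spin":0,"fingers":12},
  ],
)

```text
clock: 7.1
tool_pos: [0.5881, 0.0066, 0.0719]
eef_rot: [0.649, 0.761, 0.0, 0.0]
wrist_force: [-2.8, -0.6, 4.9]
finger_gap: 0.0177
```

Contact at TCP z≈0.072. I'll ease off to light contact and slide along the jig's x.

send_rows(
  motion=[
    {"slide":[0,0,-0.0],"spin":0,"fingers":12},
    {"slide":[0,0,0.03],"spin":0,"fingers":12},
    {"slide":[0.049,0.008,0],"spin":0,"fingers":12},
    {"slide":[0.049,0.008,0],"spin":0,"fingers":12},
    {"slide":[0.049,0.008,0],"spin":0,"fingers":12},
    {"slide":[0.049,0.008,0],"spin":0,"fingers":12},
    {"slide":[0.049,0.008,0],"spin":0,"fingers":12},
    {"slide":[0.049,0.008,0],"spin":0,"fingers":12},
    {"slide":[0.049,0.008,0],"spin":0,"fingers":12},
    {"slide":[0.049,0.008,0],"spin":0,"fingers":12},
  ],
)

```text
clock: 8.1
tool_pos: [0.6038, 0.0093, 0.0719]
eef_rot: [0.649, 0.761, -0.0, -0.0]
wrist_force: [-3.0, 0.4, 4.0]
finger_gap: 0.0177
```

```bash
cat > look.py <<'E'
import sys
from plant import env,cams
from h import *
t=sys.argv[1]
s=env.state();X=np.array([.9873,.159]);F=s["wrist_force"]
print(s["clock"],s["tool_pos"].round(4),yawof(s["eef_rot"]).round(2),F.round(2),"along",F[:2]@X,"side",F[1]*X[0]-F[0]*X[1],s["ft_torque"].round(2),s["finger_gap"])
print("grip to fence",(np.array([.6663,.02])-s["tool_pos"][:2])@X)
c=cams.capture("wrist");np.savez("w.npz",**c);crop(c,130,40,240,180,3.3,f"pics/w{t}.png")
c=cams.capture("scene");np.savez("s.npz",**c);crop(c,150,170,160,110,5,f"pics/s{t}.png")
E
python3 look.py a
```

```text
8.1 [0.6038 0.0093 0.0719] 9.03 [-2.96  0.36  4.  ] along -2.866363101705037 side 0.8265473617519189 [-0.13  0.57 -0.01] 0.017675910482348147
grip to fence 0.06343926657266576
```

View pics/wa.png

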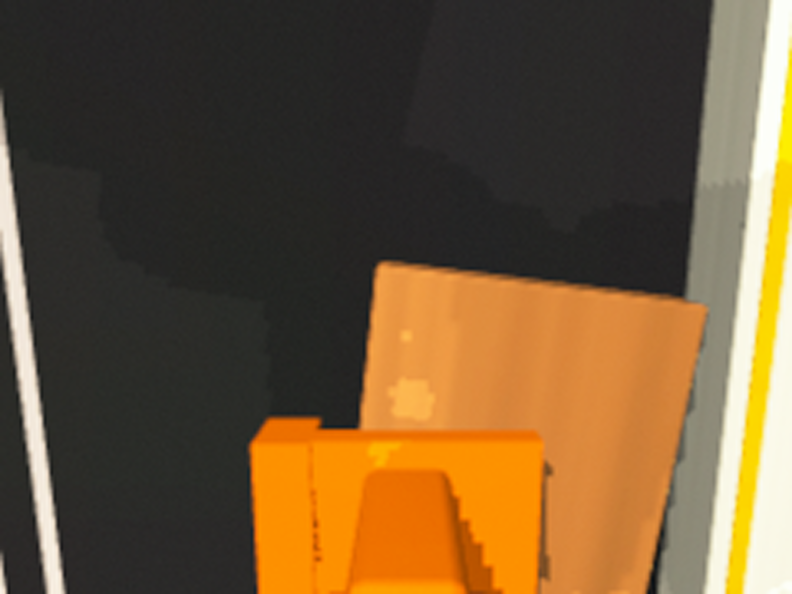

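View pics/sa.png

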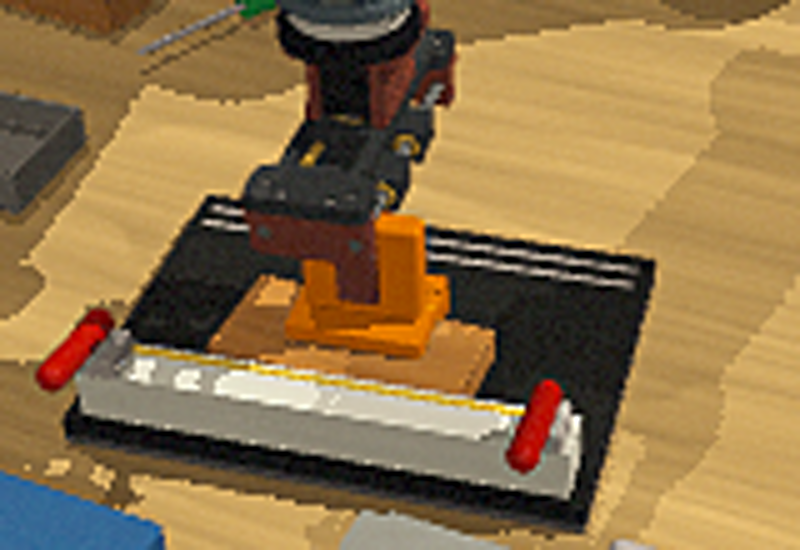

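The offcut is being dragged along by the sole's friction, so the heel isn't fully seated: the near edge shows about 40 px ahead of the heel line at crop (318,430). I'll lift a hair and close the heel onto the edge.

send_rows(
  motion=[
    {"slide":[0,0,0.035],"spin":0,"fingers":12},
    {"slide":[0,0,0],"spin":0,"fingers":12},
    {"slide":[0.049,0.008,0],"spin":0,"fingers":12},
    {"slide":[0.049,0.008,0],"spin":0,"fingers":12},
    {"slide":[0.049,0.008,0],"spin":0,"fingers":12},
    {"slide":[0,0,0],"spin":0,"fingers":12},
  ],
)

```text
clock: 8.8
tool_pos: [0.6097, 0.0103, 0.073]
eef_rot: [0.649, 0.761, 0.0, -0.0]
wrist_force: [-0.1, -0.4, -2.3]
finger_gap: 0.0178
```

```bash
python3 look.py b
```

```text
8.8 [0.6097 0.0103 0.073 ] 9.03 [-0.1  -0.35 -2.27] along -0.15814780500803902 side -0.33384603140489605 [-0.12  0.03  0.03] 0.0178297631403408
grip to fence 0.05741257244978529
```

View pics/wb.png

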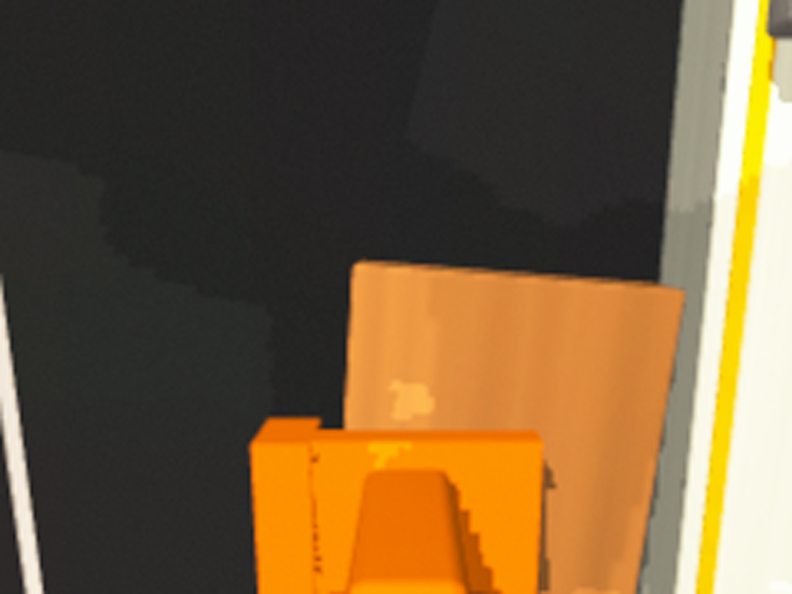

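The offcut is now turning square under the heel. Continuing at 1 mm per row.

send_rows(
  motion=[
    {"slide":[0.025,0.004,0],"spin":0,"fingers":12},
    {"slide":[0.025,0.004,0],"spin":0,"fingers":12},
    {"slide":[0.025,0.004,0],"spin":0,"fingers":12},
    {"slide":[0.025,0.004,0],"spin":0,"fingers":12},
    {"slide":[0.025,0.004,0],"spin":0,"fingers":12},
    {"slide":[0,0,0],"spin":0,"fingers":12},
  ],
)

```text
clock: 9.5
tool_pos: [0.6147, 0.011, 0.0733]
eef_rot: [0.649, 0.761, 0.0, 0.0]
wrist_force: [-0.4, -0.2, -2.3]
finger_gap: 0.018
```

```bash
python3 look.py c
```

```text
9.5 [0.6147 0.011  0.0733] 9.03 [-0.39 -0.15 -2.31] along -0.40498745536467046 side -0.08767259419135326 [-0.16  0.09 -0.02] 0.017959040688646406
grip to fence 0.05239421217635905
```

View pics/wc.png

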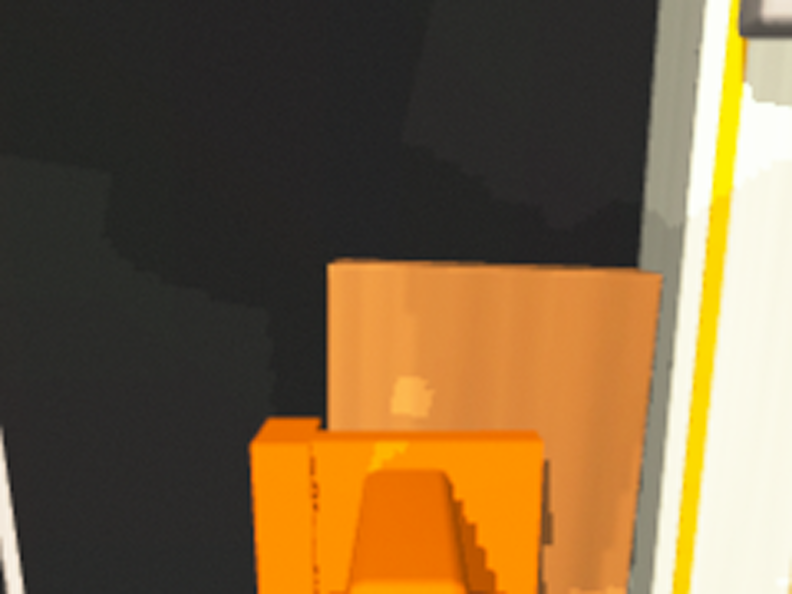

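send_rows(
  motion=[
    {"slide":[0.025,0.004,0],"spin":0,"fingers":12},
    {"slide":[0.025,0.004,0],"spin":0,"fingers":12},
    {"slide":[0,0,0],"spin":0,"fingers":12},
  ],
)

```text
clock: 9.9
tool_pos: [0.6166, 0.0113, 0.0733]
eef_rot: [0.649, 0.761, 0.0, 0.0]
wrist_force: [-0.5, -0.1, -1.2]
finger_gap: 0.018
```

send_rows(
  motion=[
    {"slide":[0.025,0.004,0],"spin":0,"fingers":12},
    {"slide":[0,0,0],"spin":0,"fingers":12},
    {"slide":[0,0,0],"spin":0,"fingers":12},
  ],
)

```text
clock: 10.2
tool_pos: [0.6176, 0.0115, 0.0733]
eef_rot: [0.649, 0.761, 0.0, 0.0]
wrist_force: [0.5, 0.1, -1.2]
finger_gap: 0.0177
```

```bash
python3 look.py d
```

```text
10.2 [0.6176 0.0115 0.0733] 9.03 [ 0.5   0.06 -1.22] along 0.5000654560469932 side -0.019625217818397482 [-0.12  0.13 -0.07] 0.017712934514541707
grip to fence 0.049432551927599204
```

View pics/wd.png

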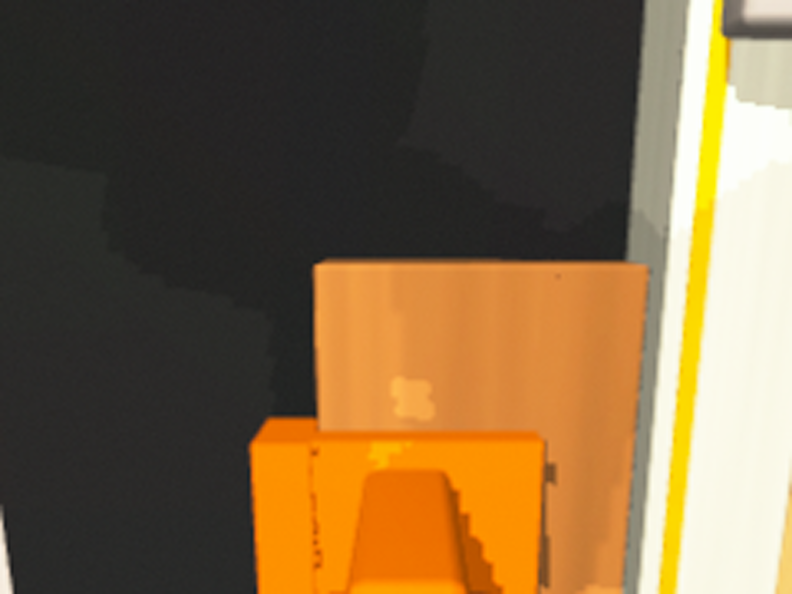

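The offcut is now seated square on the heel. I'll advance until the fence resists.

send_rows(
  motion=[
    {"slide":[0.025,0.004,0],"spin":0,"fingers":12},
    {"slide":[0.025,0.004,0],"spin":0,"fingers":12},
    {"slide":[0,0,0],"spin":0,"fingers":12},
  ],
)

```text
clock: 10.6
tool_pos: [0.6182, 0.0116, 0.0731]
eef_rot: [0.649, 0.761, -0.001, -0.001]
wrist_force: [-7.6, -1.1, 1.8]
finger_gap: 0.0183
```

send_rows(
  motion=[
    {"slide":[0.025,0.004,0],"spin":0,"fingers":12},
    {"slide":[0,0,0],"spin":0,"fingers":12},
  ],
)

```text
clock: 10.8
tool_pos: [0.6183, 0.0116, 0.0731]
eef_rot: [0.649, 0.761, -0.002, -0.002]
wrist_force: [-9.7, -1.4, 3.9]
finger_gap: 0.0175
```

send_rows(
  motion=[
    {"slide":[0.025,0.004,0],"spin":0,"fingers":12},
    {"slide":[0,0,0],"spin":0,"fingers":12},
  ],
)

```text
clock: 11.0
tool_pos: [0.6184, 0.0116, 0.073]
eef_rot: [0.649, 0.76, -0.003, -0.003]
wrist_force: [-12.5, -1.8, 4.8]
finger_gap: 0.0178
```

```bash
python3 look.py e
```

```text
11.0 [0.6184 0.0116 0.073 ] 9.02 [-12.49  -1.81   4.77] along -12.621488525680643 side 0.1990792378465358 [-0.55  2.93 -0.05] 0.017790201148418644
grip to fence 0.048611219507227584
```

View pics/we.png

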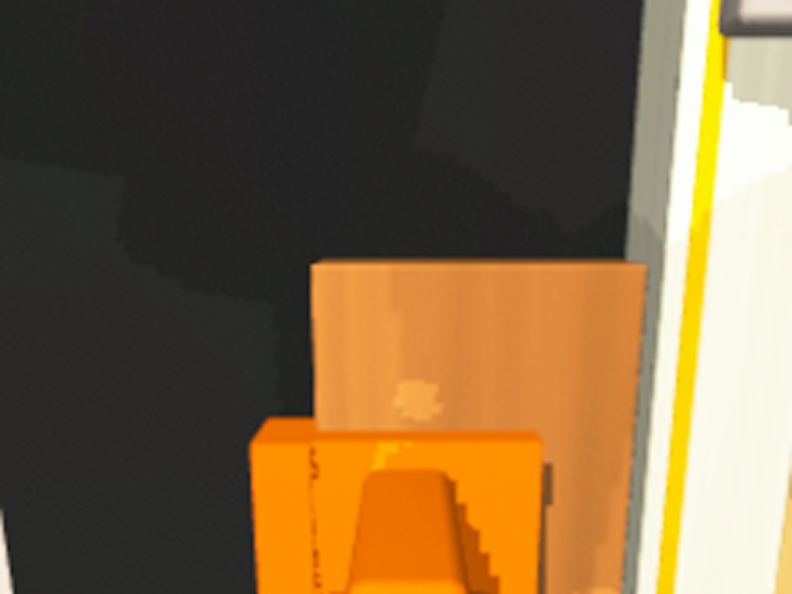

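The offcut is on the fence at 12.6 N. Now I'll trim to about 10 N each way. The block's 1.8 N weight adds to the downward reading, so I want fz ≈ +8.3.

send_rows(
  motion=[
    {"slide":[-0.01,-0.0016,-0.01],"spin":0,"fingers":12},
    {"slide":[-0.008,-0.0013,-0.008],"spin":0,"fingers":12},
    {"slide":[0,0,0],"spin":0,"fingers":12},
    {"slide":[0,0,0],"spin":0,"fingers":12},
    {"slide":[0,0,0],"spin":0,"fingers":12},
  ],
)

```text
clock: 11.6
tool_pos: [0.6183, 0.0116, 0.073]
eef_rot: [0.649, 0.76, -0.002, -0.002]
wrist_force: [-11.3, -1.2, 6.8]
finger_gap: 0.0179
```

send_rows(
  motion=[
    {"slide":[0,0,0],"spin":0,"fingers":12},
    {"slide":[0,0,0],"spin":0,"fingers":12},
    {"slide":[0,0,0],"spin":0,"fingers":12},
  ],
)

```text
clock: 11.9
tool_pos: [0.6183, 0.0116, 0.073]
eef_rot: [0.649, 0.76, -0.002, -0.002]
wrist_force: [-11.3, -1.9, 6.1]
finger_gap: 0.0182
```

```bash
python3 look.py f
```

```text
11.9 [0.6183 0.0116 0.073 ] 9.02 [-11.29  -1.87   6.06] along -11.440090312229422 side -0.05333010415404149 [-0.42  2.59  0.03] 0.01824211706453381
grip to fence 0.04869961799128892
```

The commanded z is still about 1 mm above full sole contact, so part of the vertical load probably comes from block pitch or heel friction. I'll ease the forward push, seat the sole, then push diagonally in one go.

send_rows(
  motion=[
    {"slide":[-0.03,-0.005,0],"spin":0,"fingers":12},
    {"slide":[-0.03,-0.005,0],"spin":0,"fingers":12},
    {"slide":[-0.02,-0.003,-0.01],"spin":0,"fingers":12},
    {"slide":[0,0,-0.02],"spin":0,"fingers":12},
    {"slide":[0,0,0],"spin":0,"fingers":12},
    {"slide":[0,0,0],"spin":0,"fingers":12},
  ],
)

```text
clock: 12.6
tool_pos: [0.618, 0.0116, 0.0719]
eef_rot: [0.649, 0.761, 0.0, 0.0]
wrist_force: [-0.6, 0.4, 2.6]
finger_gap: 0.0183
```

```bash
python3 look.py g
```

```text
12.6 [0.618  0.0116 0.0719] 9.03 [-0.64  0.4   2.62] along -0.5693642012819635 side 0.4953741869451089 [-0.03  0.42  0.02] 0.018276773605142568
grip to fence 0.049070632867122016
```

View pics/sg.png

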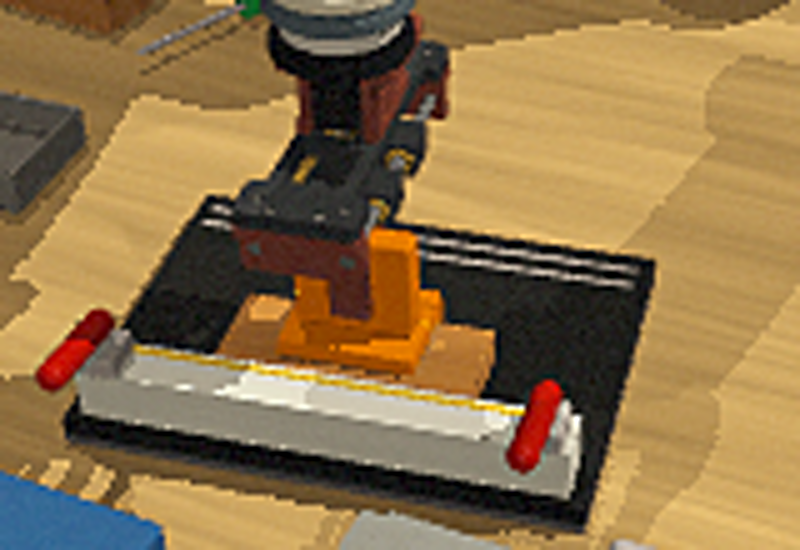

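The sole is seated (TCP z 0.0719, as at first contact). Now the diagonal push.

send_rows(
  motion=[
    {"slide":[0.022,0.0035,-0.006],"spin":0,"fingers":12},
    {"slide":[0.022,0.0035,-0.006],"spin":0,"fingers":12},
    {"slide":[0.022,0.0035,-0.006],"spin":0,"fingers":12},
    {"slide":[0,0,0],"spin":0,"fingers":12},
    {"slide":[0,0,0],"spin":0,"fingers":12},
    {"slide":[0,0,0],"spin":0,"fingers":12},
  ],
)

```text
clock: 13.3
tool_pos: [0.6182, 0.0116, 0.072]
eef_rot: [0.649, 0.761, -0.002, -0.002]
wrist_force: [-13.8, -1.0, 12.7]
finger_gap: 0.0179
```

send_rows(
  motion=[
    {"slide":[0,0,0],"spin":0,"fingers":12},
    {"slide":[0,0,0],"spin":0,"fingers":12},
  ],
)

```text
clock: 13.5
tool_pos: [0.6182, 0.0116, 0.072]
eef_rot: [0.649, 0.761, -0.002, -0.001]
wrist_force: [-13.3, -0.8, 12.7]
finger_gap: 0.0178
```

```bash
python3 look.py i
```

```text
13.5 [0.6182 0.0116 0.072 ] 9.02 [-13.32  -0.8   12.67] along -13.273603333416974 side 1.3318395600382091 [-0.19  2.51 -0.04] 0.01782368143742975
grip to fence 0.048828970535960504
```

Slightly high, so I'll trim both.

send_rows(
  motion=[
    {"slide":[-0.018,-0.003,0.01],"spin":0,"fingers":12},
    {"slide":[0,0,0],"spin":0,"fingers":12},
    {"slide":[0,0,0],"spin":0,"fingers":12},
    {"slide":[0,0,0],"spin":0,"fingers":12},
  ],
)

```text
clock: 14.0
tool_pos: [0.6181, 0.0116, 0.072]
eef_rot: [0.649, 0.761, -0.001, -0.001]
wrist_force: [-9.5, -0.5, 9.3]
finger_gap: 0.0175
```

```bash
python3 look.py j
```

```text
14.0 [0.6181 0.0116 0.072 ] 9.03 [-9.54 -0.48  9.32] along -9.495616021896105 side 1.0466874179242582 [-0.18  1.83 -0.01] 0.017514355029671493
grip to fence 0.04887929949637802
```

send_rows(
  motion=[
    {"slide":[0,0,0],"spin":0,"fingers":12},
    {"slide":[0,0,0],"spin":0,"fingers":12},
    {"slide":[0,0,0],"spin":0,"fingers":12},
    {"slide":[0,0,0],"spin":0,"fingers":12},
    {"slide":[0,0,0],"spin":0,"fingers":12},
    {"slide":[0,0,0],"spin":0,"fingers":12},
    {"slide":[0,0,0],"spin":0,"fingers":12},
    {"slide":[0,0,0],"spin":0,"fingers":12},
  ],
)

```text
clock: 14.9
tool_pos: [0.6181, 0.0116, 0.072]
eef_rot: [0.649, 0.761, -0.001, -0.001]
wrist_force: [-9.4, -0.8, 8.8]
finger_gap: 0.0177
```

```bash
python3 look.py k
python3 - <<'E'
from plant import env,cams
from h import *
c=dict(np.load("w.npz"));W=world(c)
hsv=cv2.cvtColor(c["frame"],cv2.COLOR_RGB2HSV)
m=np.zeros((384,512),bool);m[110:168,215:335]=1
m&=(hsv[...,1]>100)&(W[...,2]>.034)&(W[...,2]<.046)&(hsv[...,0]<25)
for nm,f in(("far",np.max),("near",np.min)):
    E=np.array([W[v,f(np.where(m[v])[0])] for v in range(122,166,3)])
    k=np.polyfit(E[:,1],E[:,0],1);print(nm,np.degrees(np.arctan(-k[0])),np.polyval(k,.02))
P=W[m];A=np.c_[P[:,:2],np.ones(len(P))];print("top plane slopes",np.linalg.lstsq(A,P[:,2],rcond=None)[0],np.median(P[:,2]))
f=np.zeros((384,512),bool);f[60:230,290:365]=1
f&=(W[...,2]>.048)&(W[...,2]<.057)
E=np.array([W[v,np.where(f[v])[0].min()] for v in range(70,225,4)])
k=np.polyfit(E[:,1],E[:,0],1);print("fence",np.degrees(np.arctan(-k[0])),np.polyval(k,.02))
c=cams.capture("top");cv2.imwrite("pics/top9.png",c["frame"][:,:,::-1])
E
```

```text
14.9 [0.6181 0.0116 0.072 ] 9.03 [-9.41 -0.81  8.81] along -9.421937618326428 side 0.6942476950745949 [-0.19  1.87 -0.04] 0.01768788571239429
grip to fence 0.048895011613276314
far 9.52298170013894 0.6656320993461996
near 9.181720719663115 0.5956780446712185
top plane slopes [ 0.00373553 -0.00740042  0.0379169 ] 0.0397451596787598
fence -8.798172833627115 0.6412929566689636
```

View pics/wk.png

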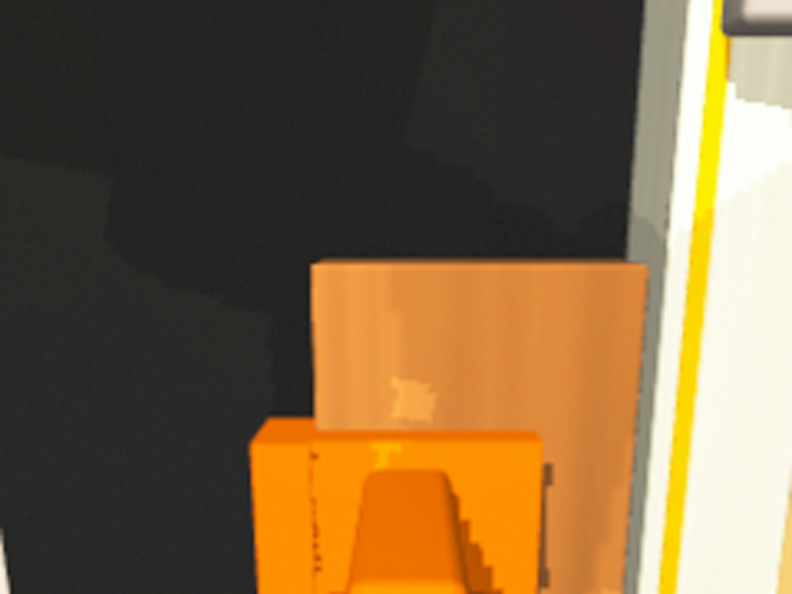

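View pics/top9.png

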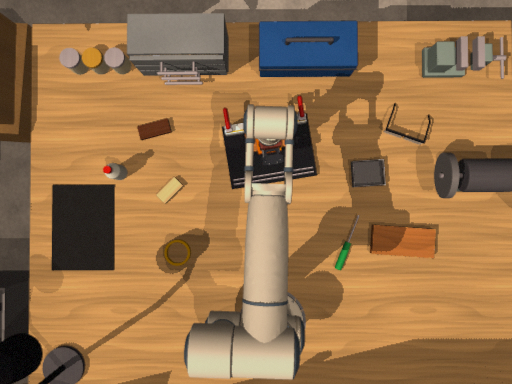

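The offcut's far edge is at x=0.6656 and the fence face at 0.6663, both about 9.2–9.5° yaw. Its top is level at 39.7 mm. Forces are steady and the bystanders haven't moved, so I'll hand in.

Run:
```python
from plant import env
print(env.hand_in()); s=env.state(); print(s["clock"],s["wrist_force"],s["tool_pos"])
```

```text
the job is handed in; nothing more can be done
None
the job is handed in; nothing more can be done
```

I gripped the push block across its 18 mm grip and hooked it over the offcut's near edge. I then slid the offcut square against the fence and handed in while still holding and pushing, at about 15 s of the 48 s allowed.

**Last checks before handing in:**
- **Push:** steady over 0.9 s at about 9.4 N into the fence. Downward it read 8.8 N, or roughly 10.6 N with the block's own weight added.
- **Flush and square:** the offcut's far edge was at x = 0.6656 m against the fence face at 0.6663 m. The two agree to within the roughly 2 mm calibration. Offcut yaw measured 9.2° on the near edge and 9.5° on the far edge, against 9.15° for the fence.
- **Flat:** the offcut's top was level at 39.7 mm, where it should be 40 mm.
- **Bystanders:** the top view showed them where they started.

**What went less cleanly:**
- The sole's friction first dragged the offcut along before the heel was seated, so I lifted the block slightly and re-engaged the heel.
- My first press was with the sole about 1 mm high. I eased off, seated it and pushed again. That push peaked at about 13 N forward and 14.5 N down before I trimmed it.
- My final re-measurement of the fence line failed (it gave about −8.8°), most likely because it picked up the wrong points. The fence figures above come from the earlier clean measurement.

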